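# Put the parcel scanner wand away: cap on, dock, power off

### The job

Put the parcel scanner away for the night: lift it by its bare tail out of the wooden pocket, lay it switch side up on the middle of the blue mat and let go, then take it by its nose half and set it in the white charging dock, tail towards the orange stop, and let go. With it docked, press the black cap fully home, with the tail right against the stop, and only then slide the orange power switch all the way towards the tail (off). Do not drop the scanner, and leave the tape roll, the mug and the phone alone.

Things in the scene. Friction and masses are not known exactly. Their poses are not given: they have to be found in the camera images.
- wand_center (a point): Centre of the scanner wand, a loose light grey bar 36 x 36 mm, about 0.28 kg, balanced near here. x runs from tail to nose, z out of the switch face (up at the start), 18 mm from here to each long face. Grey body from x = -95 mm (tail, black ribs) to +52; from there to +91 an orange spigot 26 mm square carries the cap. Grip the body across y, anywhere on its sides.
- slot (a point): Fixed point of the wand, axes as the wand: middle of the floor of the recessed slot in its top face, 11 mm nose-wards of the wand's centre. The slot is 58 mm long (along x), 24 mm wide, 5 mm deep, with a black floor; apart from the switch block it is empty, so one fingertip can enter on the nose side of the switch.
- cap_face (a point): Centre of the flat end face of the black cap (sleeve 44 mm long, 35 x 35 mm, two grey bands) on the wand's nose; axes as the wand. Home, it is 96 mm nose-wards of the wand's centre and no orange spigot shows; at the start 108 to 117 mm, with as much orange gap. It slides only along the wand and cannot come off.
- cap (a joint): How far the cap stands off home, m: 0 = fully home, 0.022 = outer end; it starts at 0.012 to 0.021. A tight snap fit holds it wherever it stands: it takes a steady push of about 7 N along the wand to move it; it stops hard at 0. Unless the tail is backed up the wand slides away instead.
- power_top (a point): Centre of the top of the orange power switch, a ribbed block 10 mm long (along the wand), 20 mm wide and 4.5 mm high in the slot, its top level with the wand's top face. Axes as the wand. On: 1 mm nose-wards of the wand's centre; off: 13 mm tail-wards of it.
- power (a joint): Travel of the power switch, m, growing towards the tail: 0 = on (it starts within 3 mm of this), 0.014 = off. Friction holds it where it is left, about 1.2 N moves it.
- dock_home (a point): Where the wand's centre lies when docked with its tail against the stop, 26 mm above the desk; fixed. x points the way the nose must point, z up. The tail half then lies between two cheeks (x = -95 to 0 mm, 41 mm apart, level with the wand's top); the stop's inner face is at x = -95 mm.
- dock: White charging dock, fixed, an open-topped channel; origin on the desk 26 mm below the docked centre, same axes. Floor 8 mm high; cheeks 5 mm thick, 44 mm high, from x = -95 to 0 mm; orange stop behind them, 12 mm thick, 44 mm high. From x = 0 to 62 mm only a tongue 24 mm wide, 8 mm high lies under the wand, so fingers can flank the wand there.
- mat_top (a point): Centre of the top of a fixed flat blue desk mat, 240 mm (x) by 120 mm (y), 3 mm thick; free room to lay the wand along its x.
- pocket: Fixed wooden pocket that holds the wand at the start, open on top and at both ends. Origin on the desk below the wand's centre, x towards the nose. Floor 8 mm high; cheeks 5 mm thick, 41 mm apart, 44 mm high flank the wand from x = -20 to +118 mm; a tongue 24 mm wide, 8 mm high reaches to x = -45. The tail beyond x = -20 is bare.
- tape: Bystander: loose brown parcel-tape roll lying flat, 104 mm across, 48 mm high; origin under its centre.
- mug: Bystander: loose blue mug, 80 mm across, 95 mm high with a side handle; origin under its centre.
- phone: Bystander: loose black phone lying flat, 72 x 150 x 9 mm; origin under its centre.
Not all that is in view belongs to the job. Leave any pink look-alike of the part that bears wand_center alone.

How it is judged:
By the outcome, as a careful person would: the job done as asked, in the order asked, and still so for the second after the job is handed in, with the robot touching nothing.
It also fails if it takes over 70 s, if anything falls off the work surface, if the arm or the gripper's body presses on something with over 40 N, if the wrist force passes 120 N, or if a joint passes its speed limit or range.

### The arm

A 7-joint arm with a two-finger parallel gripper is mounted at the origin on the work surface. World frame = base frame: x ahead of the robot, y to its left, z up, the work surface at z = 0. Lengths are in m, angles in degrees, forces in N, time in s.
With the tool pointing down it reaches from about 0.425 to 0.875 m from the base axis. Payload 4.7 kg.
Tool frame: the origin (TCP) lies midway between the tips of the shut fingers; the grasp point (between the pads) lies 19 mm behind it; z points along the fingers, x is the direction in which the jaws open and shut, and the axes are right-handed (so a half turn about z gives the same grasp; the last joint's range is limited). The gripper opens to 87 mm and grips with 3 to 60 N. Pads are 19 mm wide; open, the fingers measure 117 mm over their backs; the gripper's body (75 mm by 190 mm) begins 51 mm behind the grasp point.
Start: joints at [78.043, 18.392, -4.016, 83.108, 1.295, 78.541, -3.26], TCP at [0.144, -0.634, 0.223] pointing down, gripper open.
Joint ranges: [-163.93, 163.93], [-17.29, 119.83], [-79.2, 71.16], [3.27, 140.29], [-89.18, 269.18], [5.43, 117.66], [-154.24, 154.24]. Speed limits (degrees/s): [147.25, 147.25, 180, 180, 180, 180, 180].

### API

Orientations are given as [roll, pitch, yaw] about the fixed x, y, z axes, in that order (R = Rz(yaw) Ry(pitch) Rx(roll)).
In Python, from cell import get_obs, read_camera, calibration, sign_off gives the robot as it stands. The module is installed in compiled form; this text tells all that it offers.
- The arm moves only by the tool send_rows, never from a script. Its argument "deltas" is a list of rows, each a list of 2 entries, a list of its own where there are three numbers: the shift along the tool's x, y, z in m, then the turn about the tool's z in degrees. A call has 1 to 10 rows; each row is the pose to reach, as a shift and turn from the pose commanded when the call began, along the tool's axes at that moment; what a row does not reach only later rows make up. A row lasts 1/12 s, in which the tool goes at most 41.7 mm and 7.16 degrees, less where a joint would pass 70% of its speed; a pose out of reach is approached as far as the arm can. A call with a gripper value outside its range is refused whole. "jaw" is the opening in per cent of the stroke, from 0 (shut) to 100 (fully open), set as the call begins (left out, the last holds). The fingers move at their own pace and stop on an object; "grip_force" is the grip in N (left out, the last holds). Time passes only in rows, so rows that repeat a pose let the fingers close. It gives the time, the measured TCP pose, the force and the opening at its end, in the units of the state.
- get_obs(): the state, without advancing time (a new reading comes with each control period).
- read_camera(name): name is "side" or "top" or "wrist"; returns the picture (480x640x3 uint8, red, green, blue); there is no depth.
- calibration(name): a dict with "fx", "fy", "cx", "cy" (pixels), "R" (3x3) and "t" (3): a world point X has camera coordinates R X + t. Camera axes: x right, y down, z forward; pixel columns grow to the right and rows downward; lengths in m; the calibration is good to about 2 mm. A picture is of the moment at which its call begins: read the wrist's pose just before it. calibration takes no time and is no camera call; for the wrist camera it gives the pose at the moment of the call.
- sign_off(): hands the job in, once; it reports no verdict.
The state is a dict: "time_s": time; "qpos": joint angles; "joint_velocities": joint speeds; "effort": joint torques, N m; "tool_pos": TCP position; "tool_rot": TCP orientation; "force": force on the tool from outside, world axes, zero at the start; "wrist_torque": the same for the moment, N m; "grip_width": finger opening in m.
Only numpy, scipy, OpenCV 4.12 (cv2) and the standard library are available. Lean on these libraries where they do the work, as an engineer would, in place of code of your own. Each camera call takes 0.05 s, during which the arm holds its last target. There are 200 camera calls.

## Working session

There is one attempt and no reset: what is moved stays moved. The work goes in short steps, Python scripts to look and compute and a tool call to move; the robot and the scene stay as the last step left them, time stands still between calls to the robot, and variables do not carry over. Pictures are saved under pics/ and viewed, on a budget of 10 in all, crops included, one or two more only if the job needs it, and the job is handed in when it is done.

Besides the shell and the picture viewer there is one more tool, called after "Call:" as a command line: name --argument value ..., lists and objects as JSON in quotes. send_rows: Moves the arm, as the interface text tells. Its arguments: {"type":"object","properties":{"deltas":{"type":"array"},"jaw":{"type":"number"},"grip_force":{"type":"number"}},"required":["deltas"]}

```bash
mkdir -p pics; python3 - <<'E'
from cell import *
import cv2,numpy as np
o=get_obs();print({k:np.round(v,3).tolist() for k,v in o.items()})
for n in("top","side"):
    c=calibration(n);print(n,{k:np.round(v,4).tolist() for k,v in c.items()})
    im=read_camera(n);cv2.imwrite(f"pics/{n}0.png",im[:,:,::-1])
E
```

```text
{'time_s': 0.0, 'qpos': [78.043, 18.438, -4.014, 83.175, 1.295, 78.54, -3.258], 'joint_velocities': [-0.057, -0.016, 0.061, 0.075, 0.015, 0.03, -0.022], 'effort': [-0.0, -49.128, -0.404, -31.252, -0.064, 0.044, 0.0], 'tool_pos': [0.143, -0.633, 0.221], 'tool_rot': [179.993, 0.107, -77.233], 'force': [-0.568, -0.143, 0.103], 'wrist_torque': [-0.008, 0.044, -0.02], 'grip_width': 0.087}
top {'fx': 580.1712, 'fy': 580.1712, 'cx': 327.4239, 'cy': 238.4359, 'R': [[0.0221, -0.9997, -0.0075], [-0.992, -0.021, -0.1247], [0.1245, 0.0102, -0.9922]], 't': [-0.006, 0.6283, 1.534]}
side {'fx': 469.9548, 'fy': 469.9548, 'cx': 315.9842, 'cy': 241.4378, 'R': [[0.9361, -0.3512, -0.0167], [-0.2777, -0.7094, -0.6478], [0.2157, 0.611, -0.7616]], 't': [-0.5893, 0.2162, 1.009]}
```

View pics/top0.png

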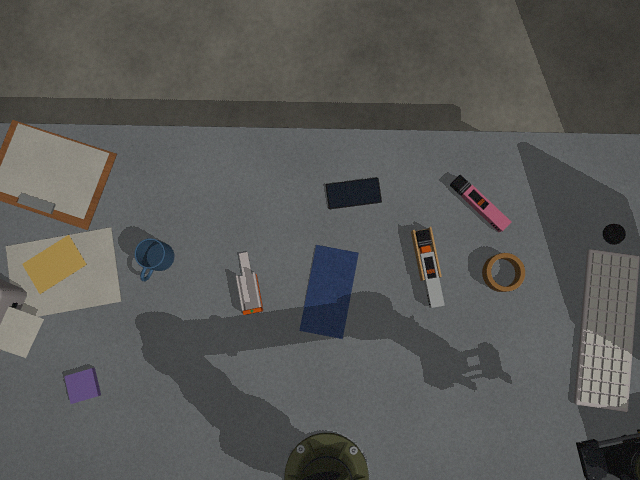

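View pics/side0.png

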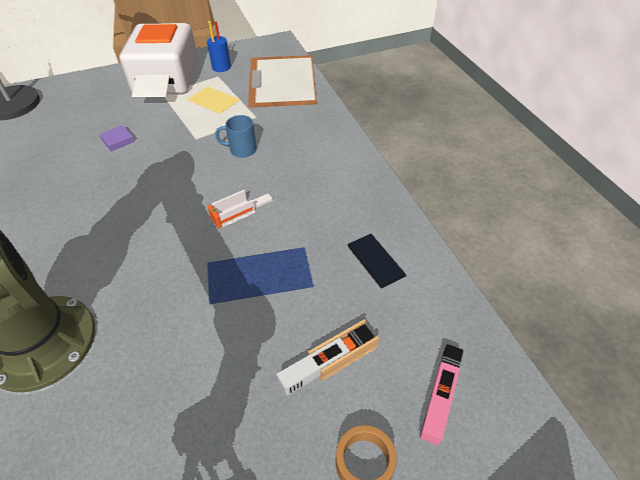

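The top view shows the wand in its pocket, with the tail at about (435,304) and the cap at about (424,232). The dock runs from (243,253) to the stop at (253,309), and the mat is centred at about (329,291). The side view agrees with this, and the tape is close to the wand's tail.

```bash
cat > h.py <<'E'
from cell import *
import cv2,numpy as np
def ray(c,px,z):
    px=np.atleast_2d(px).astype(float)
    d=np.c_[(px[:,0]-c['cx'])/c['fx'],(px[:,1]-c['cy'])/c['fy'],np.ones(len(px))]@np.array(c['R'])
    C=-np.array(c['R']).T@np.array(c['t'])
    return C+d*((z-C[2])/d[:,2])[:,None]
def proj(c,X):
    p=np.atleast_2d(X)@np.array(c['R']).T+np.array(c['t'])
    return np.c_[p[:,0]/p[:,2]*c['fx']+c['cx'],p[:,1]/p[:,2]*c['fy']+c['cy']]
def delta(o,X):  # world shift -> tool axes
    from scipy.spatial.transform import Rotation as Ro
    return Ro.from_euler('xyz',o['tool_rot'],degrees=True).as_matrix().T@(np.array(X)-o['tool_pos'])
def mask(im,lo,hi):
    return cv2.inRange(cv2.cvtColor(im,cv2.COLOR_RGB2HSV),np.array(lo),np.array(hi))
E
python3 - <<'E'
from h import *
im=cv2.imread('pics/top0.png')[:,:,::-1].copy();c=calibration('top')
m=mask(im,(110,120,40),(125,255,255));m[:,:290]=0;m[:,370:]=0;m[:230]=0;m[350:]=0
k=max(cv2.findContours(m,0,2)[0],key=cv2.contourArea);r=cv2.minAreaRect(k)
b=ray(c,cv2.boxPoints(r),.003);print('mat',b.mean(0),b[:,:2].tolist())
for n,p,z in(('tail',(435.5,306),.044),('nose',(424.5,229),.044),('stop',(253,310),.044),('tongue',(243,253),.008)):print(n,ray(c,p,z)[0])
o=get_obs();w=calibration('wrist');print(w,-np.array(w['R']).T@w['t'],o['tool_pos'])
for t in [ray(c,(430,272),.044)[0]]: print(t,delta(o,t+[0,0,.2]))
E
```

```text
mat [0.48785196 0.00163199 0.003     ] [[0.3803411959808026, 0.07946495976066309], [0.6153453597455422, 0.03973045820941738], [0.5949113995340527, -0.07720257106913136], [0.3608098721248686, -0.035464870679085964]]
tail [ 0.45261522 -0.2839408   0.044     ]
nose [ 0.6589667  -0.25444253  0.044     ]
stop [0.43129954 0.20163564 0.044     ]
tongue [0.58673687 0.24008009 0.008     ]
{'fx': 401.91619144435793, 'fy': 401.91619144435793, 'cx': 323.121494838842, 'cy': 243.00218240843435, 'R': array([[ 0.2211519 , -0.97523729, -0.00201339],
       [-0.93831815, -0.21334163,  0.27211101],
       [-0.26580235, -0.05828867, -0.96226376]]), 't': array([-0.64962452, -0.03480664,  0.39040178])} [ 0.21477571 -0.61820777  0.38383281] [ 0.1434576  -0.63346678  0.22157847]
[ 0.54284522 -0.26931639  0.044     ] [-0.2669188  -0.46998726 -0.02202355]
```

Call:
send_rows --deltas '[[[-0.01,-0.02,0],1],[[-0.03,-0.055,0],2],[[-0.05,-0.09,0],3],[[-0.07,-0.125,0],4],[[-0.09,-0.16,0],5],[[-0.11,-0.195,0],5],[[-0.13,-0.23,0],5],[[-0.15,-0.27,0],5],[[-0.17,-0.305,0],5],[[-0.18,-0.32,0],5]]' --jaw 100

```text
time_s: 0.93
tool_pos: [0.4207, -0.3821, 0.2224]
tool_rot: [-179.9, 0.1, -81.8]
force: [0.6, 0.4, 0.3]
grip_width: 0.087
```

Call:
send_rows --deltas '[[[-0.015,-0.025,0],0],[[-0.033,-0.056,0],0],[[-0.05,-0.09,0.01],0],[[-0.07,-0.12,0.02],0],[[-0.085,-0.145,0.02],0],[[-0.09,-0.154,0.02],0],[[-0.09,-0.154,0.02],0],[[-0.09,-0.154,0.02],0]]'

```text
time_s: 1.6
tool_pos: [0.5558, -0.2782, 0.2021]
tool_rot: [179.9, -0.0, -82.2]
force: [-0.8, -0.3, -0.0]
grip_width: 0.087
```

```bash
python3 - <<'E'
from h import *
o=get_obs();w=calibration('wrist');im=read_camera('wrist');cv2.imwrite('pics/w1.png',im[:,:,::-1])
print(o['tool_pos'],o['tool_rot'],o['qpos'],o['time_s'],w['R'].tolist(),w['t'].tolist())
E
```

```text
[ 0.55580969 -0.27817448  0.20214013] [ 1.79921438e+02 -1.44478930e-02 -8.22088719e+01] [ 42.65712196  17.01988391 -22.73182924  88.40212793   6.74633112
  75.98802666 -63.03111563] 1.6 [[0.13576137414047126, -0.990741549091134, 0.00017943242072990029], [-0.953019809829965, -0.13054285852360523, 0.27333460110301827], [-0.2707805224958973, -0.03727928369736461, -0.9619190005628662]] [-0.3517659732207092, 0.4642071514745767, 0.5105864656345858]
```

View pics/w1.png

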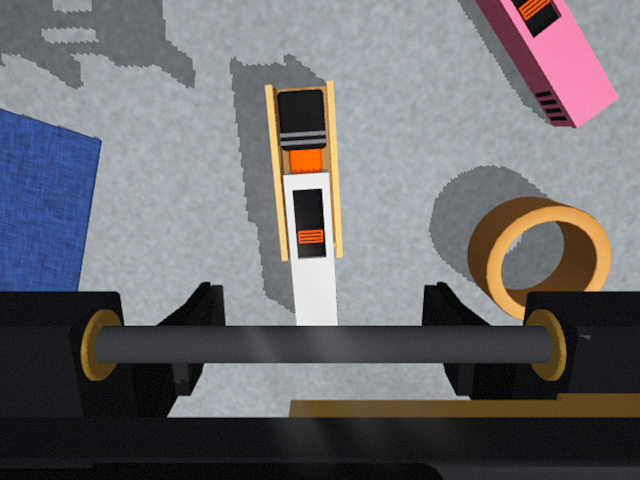

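The wrist view shows the grey body from its nose-end edge at (284–329,174) down to row 325, with the slot at rows 190–257. The orange gap is at rows 150–172. I'll fit the body's edges.

```bash
cat >> h.py <<'E'
def wand(im,w,z,rows,cols,thr=150):
    """fit edges of light-grey body's top face, rows r0..r1; returns yaw, nose-edge-independent centre line points"""
    m=(im.min(2)>thr)&(im.max(2).astype(int)-im.min(2)<25)
    L=[];Rr=[]
    for r in range(*rows):
        x=np.flatnonzero(m[r,cols[0]:cols[1]])+cols[0]
        if len(x)>5: L.append((x[0],r));Rr.append((x[-1]+1,r))
    return ray(w,np.array(L)-[0.,0],z),ray(w,np.array(Rr),z)
def line(P):
    vx,vy,x,y=cv2.fitLine(P[:,:2].astype(np.float32),cv2.DIST_HUBER,0,.001,.001).ravel()
    if vx<0:vx,vy=-vx,-vy
    return np.array([x,y]),np.array([vx,vy])
E
python3 - <<'E'
from h import *
im=cv2.imread('pics/w1.png')[:,:,::-1];w=calibration('wrist');z=.044
print(im[200,286],im[300,315],im[300,345],im[215,310],im[180,305])
A,B=wand(im,w,z,(180,320),(275,345))
(a,u),(b,v)=line(A),line(B)
print(len(A),np.degrees([np.arctan2(*u[::-1]),np.arctan2(*v[::-1])]))
yaw=(np.arctan2(*u[::-1])+np.arctan2(*v[::-1]))/2;d=np.array([np.cos(yaw),np.sin(yaw)]);n=np.array([-d[1],d[0]])
print('width',(a-b)@n)
nose=ray(w,(306,173.5),z)[0,:2]; s0=ray(w,(308,189.5),z)[0,:2]; s1=ray(w,(312,257.5),z)[0,:2]
print('x of centre via nose52, slot+40,-18',nose@d-.052,s0@d-.040,s1@d+.018)
c=d*np.mean([nose@d-.052,s0@d-.040,s1@d+.018])+n*((a+b)/2@n);print('centre',c,np.degrees(yaw))
o=get_obs();g=c-.045*d;print('grip',g,delta(o,[*g,.1]))
E
```

```text
[237 241 241] [228 228 229] [164 172 173] [31 34 31] [231 235 234]
140 [10.744258  8.520853]
width 0.046534628
x of centre via nose52, slot+40,-18 0.4880554035684282 0.4873488702991418 0.4882328135502804
centre [ 0.54183455 -0.27679764] 9.632556
grip [ 0.497469   -0.28432744] [-0.00299739  0.05757991  0.10243765]
```

```bash
python3 - <<'E'
from h import *
im=cv2.imread('pics/w1.png')[:,:,::-1];w=calibration('wrist');z=.044
A,B=wand(im,w,z,(180,320),(275,345),205)
(a,u),(b,v)=line(A),line(B)
print(len(A),np.degrees([np.arctan2(*u[::-1]),np.arctan2(*v[::-1])]))
yaw=(np.arctan2(*u[::-1])+np.arctan2(*v[::-1]))/2;d=np.array([np.cos(yaw),np.sin(yaw)]);n=np.array([-d[1],d[0]])
print('width',(a-b)@n)
c=d*.4879+n*((a+b)/2@n)
nose=ray(w,(306,173.5),z)[0,:2];s1=ray(w,(312,257.5),z)[0,:2];print(nose@d-.052,s1@d+.018)
c=d*(nose@d-.052)+n*((a+b)/2@n);print('centre',c,np.degrees(yaw))
o=get_obs();g=c-.045*d;print('grip',g,delta(o,[*g,.1]))
print('cap standoff est', ray(w,(306,149),z)[0,:2]@d-nose@d)
E
```

```text
140 [11.311536  11.3559265]
width 0.035714094
0.477216691632885 0.477370830240572
centre [ 0.54123139 -0.27202968] 11.333731
grip [ 0.49710892 -0.28087323] [-0.00646877  0.05747652  0.10243405]
cap standoff est 0.018818248035836316
```

Call:
send_rows --deltas '[[[-0.003,0.025,0.01],-2],[[-0.0065,0.05,0.03],-3.5],[[-0.0065,0.0575,0.06],-3.5],[[-0.0065,0.0575,0.095],-3.5],[[-0.0065,0.0575,0.13],-3.5],[[-0.0065,0.0575,0.15],-3.5],[[-0.0065,0.0575,0.17],-3.5],[[-0.0065,0.0575,0.185],-3.5],[[-0.0065,0.0575,0.19],-3.5],[[-0.0065,0.0575,0.19],-3.5]]'

```text
time_s: 2.48
tool_pos: [0.4961, -0.2805, 0.0114]
tool_rot: [179.8, 0.1, -78.9]
force: [-0.8, 0.4, -0.3]
grip_width: 0.0874
```

Call:
send_rows --deltas '[[[0,0,0],0],[[0,0,0],0],[[0,0,0],0],[[0,0,0],0],[[0,0,0],0],[[0,0,0],0],[[0,0,0],0]]' --jaw 0 --grip_force 30

```text
time_s: 3.07
tool_pos: [0.4986, -0.2791, 0.0128]
tool_rot: [-180.0, -0.0, -78.7]
force: [-1.6, 0.6, -0.4]
grip_width: 0.048
```

Call:
send_rows --deltas '[[[0,0,0],0],[[0,0,0],0],[[0,0,0],0],[[0,0,0],0],[[0,0,0],0],[[0,0,0],0]]'

```text
time_s: 3.57
tool_pos: [0.4984, -0.2789, 0.0125]
tool_rot: [180.0, 0.0, -78.7]
force: [-0.5, 0.8, 0.5]
grip_width: 0.0357
```

Gripped. Lift straight up.

Call:
send_rows --deltas '[[[0,0,-0.003],0],[[0,0,-0.008],0],[[0,0,-0.018],0],[[0,0,-0.03],0],[[0,0,-0.045],0],[[0,0,-0.06],0],[[0,0,-0.075],0],[[0,0,-0.09],0],[[0,0,-0.1],0],[[0,0,-0.1],0]]'

```text
time_s: 4.4
tool_pos: [0.5003, -0.28, 0.1161]
tool_rot: [-179.8, -0.2, -78.7]
force: [0.7, 0.4, -1.8]
grip_width: 0.0359
```

```bash
python3 - <<'E'
from h import *
o=get_obs();print(o['tool_pos'],o['tool_rot'],o['force'],o['wrist_torque'],o['qpos'],o['grip_width'])
for n in('top',):cv2.imwrite('pics/t2.png',read_camera(n)[:,:,::-1])
c=np.array([.4879,.0016]);yaw=np.radians(-9.7);d=np.array([np.cos(yaw),np.sin(yaw)])
g=c-.045*d;print(g,np.hypot(*g),delta(o,[*g,o['tool_pos'][2]]))
# mat from wrist pic 1
E
```

```text
[ 0.50034402 -0.28002174  0.11609348] [-179.76481013   -0.23840501  -78.73726771] [ 0.69766987  0.39872429 -1.80383865] [-0.0979778   0.09094669 -0.00976659] [ 46.25019583  14.69838282 -22.57252078 101.4298302    6.24445041
  64.75436709 -57.03077209] 0.03587008205931484
[0.44354334 0.00918202] 0.44363837462453215 [-0.29472534 -0.00078211 -0.00122315]
```

Call:
send_rows --deltas '[[[-0.008,0,0],1],[[-0.022,0,0],3],[[-0.042,0,0],5],[[-0.067,0,0],8],[[-0.092,0,0],10],[[-0.117,0,0],13],[[-0.142,0,0],15],[[-0.167,0,0],18],[[-0.192,0,0],20],[[-0.21,0,0],21]]'

```text
time_s: 5.28
tool_pos: [0.4561, -0.0705, 0.1116]
tool_rot: [179.9, 0.0, -99.7]
force: [-0.1, 0.6, -2.5]
grip_width: 0.0357
```

```bash
python3 - <<'E'
from h import *
o=get_obs();print(o['tool_pos'],o['tool_rot'],o['qpos'])
print(delta(o,[.4435,.0092,.05]))
E
```

```text
[ 0.45605361 -0.07051796  0.11157613] [ 1.79875205e+02  2.88167814e-02 -9.97207584e+01] [ 35.10580433   1.95858094 -29.82924813 115.76211375   1.05334998
  62.66479368 -94.91549818]
[-0.07642279  0.02569921  0.0616707 ]
```

Call:
send_rows --deltas '[[[-0.01,0.003,0],0],[[-0.03,0.01,0],0],[[-0.052,0.018,0],0],[[-0.069,0.023,0.005],0],[[-0.076,0.026,0.02],0],[[-0.076,0.026,0.04],0],[[-0.076,0.026,0.06],0],[[-0.076,0.026,0.075],0],[[-0.076,0.026,0.085],0],[[-0.076,0.026,0.085],0]]'

```text
time_s: 6.12
tool_pos: [0.4426, 0.0059, 0.0253]
tool_rot: [179.7, -0.0, -99.7]
force: [0.1, 0.6, -2.8]
grip_width: 0.0358
```

```bash
python3 - <<'E'
from h import *
o=get_obs();print(o['tool_pos'],o['tool_rot'],o['qpos'],o['force'],o['wrist_torque'])
print(delta(o,[.4435,.0092,.0072]))
cv2.imwrite('pics/w3.png',read_camera('wrist')[:,:,::-1])
E
```

```text
[0.44262338 0.00592926 0.025258  ] [ 1.79721400e+02 -1.71325135e-03 -9.97391949e+01] [  29.16093121    7.49051985  -34.57822902  122.32772826    5.30658926
   51.88354934 -108.22859699] [ 0.12260533  0.61135367 -2.830757  ] [ 0.04347554  0.18418472 -0.04940259]
[-0.00337244 -0.0003985   0.01805618]
```

View pics/w3.png

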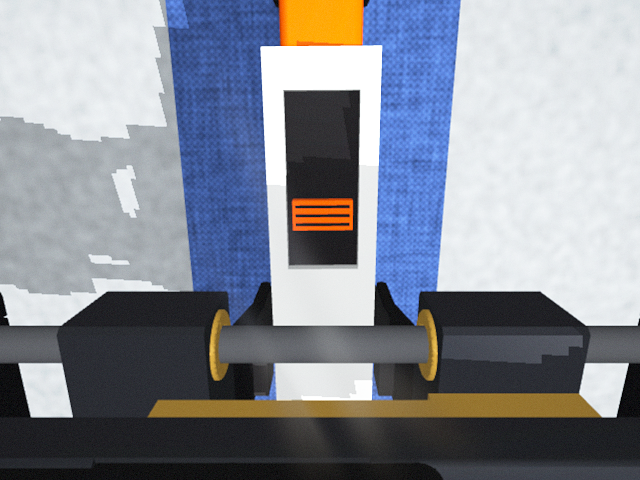

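The wrist view shows the wand aligned over the mat, with the mat edges at columns ~183 and ~448 and the wand centre at ~323. It is about 3 mm to the right, which matches the computed shift of -3 mm. Lowering now.

Call:
send_rows --deltas '[[[-0.002,0,0.004],0],[[-0.003,0,0.009],0],[[-0.003,0,0.013],0],[[-0.003,0,0.015],0],[[-0.003,0,0.016],0],[[-0.003,0,0.016],0],[[-0.003,0,0.016],0]]'

```text
time_s: 6.75
tool_pos: [0.4453, 0.0091, 0.0116]
tool_rot: [-180.0, -0.0, -99.7]
force: [-0.0, 0.5, -2.4]
grip_width: 0.0357
```

Call:
send_rows --deltas '[[[0,0,0.001],0],[[0,0,0.002],0],[[0,0,0.003],0],[[0,0,0.0035],0],[[0,0,0.004],0],[[0,0,0.004],0]]'

```text
time_s: 7.25
tool_pos: [0.4452, 0.0092, 0.0076]
tool_rot: [180.0, -0.0, -99.7]
force: [-1.1, 0.6, -0.9]
grip_width: 0.0359
```

Call:
send_rows --deltas '[[[0,0,0.0004],0],[[0,0,0.0006],0],[[0,0,0.0006],0]]'

```text
time_s: 7.5
tool_pos: [0.4453, 0.0091, 0.0075]
tool_rot: [180.0, -0.0, -99.7]
force: [-2.7, -1.0, 4.7]
grip_width: 0.036
```

Call:
send_rows --deltas '[[[0,0,0],0],[[0,0,0],0],[[0,0,0],0],[[0,0,0],0],[[0,0,0],0],[[0,0,0],0],[[0,0,0],0],[[0,0,0],0],[[0,0,0],0],[[0,0,0],0]]' --jaw 100

```text
time_s: 8.33
tool_pos: [0.4452, 0.0092, 0.0069]
tool_rot: [-180.0, -0.0, -99.7]
force: [-0.0, -0.4, -0.4]
grip_width: 0.0855
```

Call:
send_rows --deltas '[[[0,0,-0.01],0],[[0,0,-0.03],0],[[0,-0.005,-0.06],0],[[0,-0.015,-0.09],0],[[0,-0.03,-0.12],0],[[0,-0.05,-0.15],0],[[0,-0.065,-0.17],0],[[0,-0.07,-0.18],0],[[0,-0.07,-0.18],0],[[0,-0.07,-0.18],0]]'

```text
time_s: 9.17
tool_pos: [0.5133, -0.0023, 0.1864]
tool_rot: [179.9, -0.0, -99.7]
force: [-0.5, -0.2, -0.9]
grip_width: 0.0872
```

```bash
python3 - <<'E'
from h import *
o=get_obs();w=calibration('wrist');im=read_camera('wrist');cv2.imwrite('pics/w4.png',im[:,:,::-1])
print(o['tool_pos'],o['tool_rot'],o['qpos'],o['time_s'])
E
```

```text
[ 0.51325595 -0.00234947  0.18636547] [ 1.79917054e+02 -9.54956030e-04 -9.97131044e+01] [  30.1475093     4.98603643  -34.31377029  104.06539637    2.93457616
   71.91609844 -104.6938833 ] 9.1667
```

View pics/w4.png

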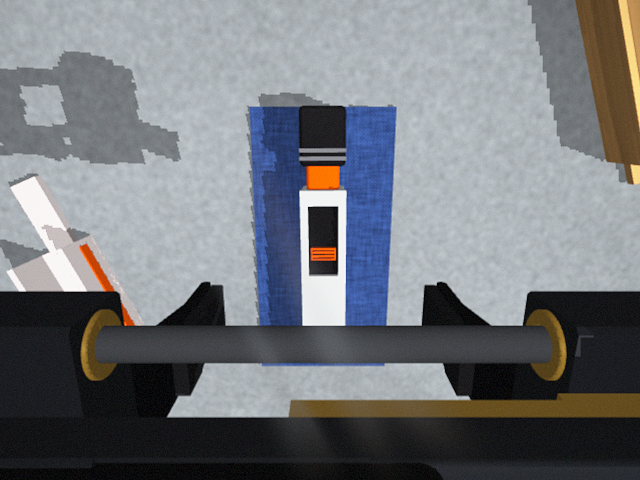

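The wand lies flat on the mat, switch up and centred: the body is at columns 299–346 with its nose edge at row 189, and the mat spans 248–396.

```bash
python3 - <<'E'
from h import *
im=cv2.imread('pics/w4.png')[:,:,::-1];w=calibration('wrist');z=.039
A,B=wand(im,w,z,(195,318),(285,360),195)
(a,u),(b,v)=line(A),line(B)
print(len(A),np.degrees([np.arctan2(*u[::-1]),np.arctan2(*v[::-1])]))
yaw=(np.arctan2(*u[::-1])+np.arctan2(*v[::-1]))/2;d=np.array([np.cos(yaw),np.sin(yaw)]);n=np.array([-d[1],d[0]])
print('width',(a-b)@n)
nose=ray(w,(323,189.5),z)[0,:2];s1=ray(w,(323,274.5),z)[0,:2];print(nose@d-.052,s1@d+.018)
c=d*((nose+s1)@d-.034)/2+n*((a+b)/2@n);print('centre',c,np.degrees(yaw))
o=get_obs();g=c+.032*d;print('grip',g,delta(o,[*g,.0075]))
E
```

```text
123 [-9.191629 -9.448345]
width 0.035688493
0.4823004597485276 0.48275270202869913
centre [4.89003296e-01 1.32818145e-04] -9.319987
grip [ 0.52058088 -0.00504952] [ 0.00119373 -0.00905944  0.17793288]
```

Call:
send_rows --deltas '[[[0.001,-0.006,0.02],-0.4],[[0.001,-0.009,0.05],-0.4],[[0.001,-0.009,0.085],-0.4],[[0.001,-0.009,0.12],-0.4],[[0.001,-0.009,0.145],-0.4],[[0.001,-0.009,0.165],-0.4],[[0.001,-0.009,0.175],-0.4],[[0.001,-0.009,0.178],-0.4],[[0.001,-0.009,0.178],-0.4],[[0.001,-0.009,0.178],-0.4]]'

```text
time_s: 10.05
tool_pos: [0.5233, -0.005, 0.0097]
tool_rot: [-179.9, -0.0, -99.3]
force: [0.8, -1.3, 0.1]
grip_width: 0.087
```

Call:
send_rows --deltas '[[[0,0,0],0],[[0,0,0],0],[[0,0,0],0],[[0,0,0],0],[[0,0,0],0],[[0,0,0],0],[[0,0,0],0],[[0,0,0],0],[[0,0,0],0],[[0,0,0],0]]' --jaw 0 --grip_force 30

```text
time_s: 10.88
tool_pos: [0.5229, -0.005, 0.0089]
tool_rot: [-180.0, 0.0, -99.3]
force: [0.5, 1.3, 0.2]
grip_width: 0.0357
```

Call:
send_rows --deltas '[[[0,0,0],0],[[0,0,0],0],[[0,0,0],0]]'

```text
time_s: 11.13
tool_pos: [0.5229, -0.005, 0.0089]
tool_rot: [-180.0, 0.0, -99.3]
force: [0.1, 0.3, -0.3]
grip_width: 0.0358
```

Call:
send_rows --deltas '[[[0,0,-0.003],0],[[0,0,-0.01],0],[[0,0,-0.022],0],[[0,0,-0.04],0],[[0,0,-0.06],0],[[-0.01,-0.004,-0.08],-2],[[-0.025,-0.009,-0.1],-5],[[-0.04,-0.014,-0.12],-8],[[-0.055,-0.019,-0.14],-11],[[-0.07,-0.024,-0.155],-14]]'

```text
time_s: 11.97
tool_pos: [0.5588, 0.0607, 0.167]
tool_rot: [-179.8, -0.0, -85.2]
force: [0.7, -0.4, -2.7]
grip_width: 0.0358
```

```bash
python3 - <<'E'
from h import *
o=get_obs();print(o['tool_pos'],o['tool_rot'],delta(o,[.58,.10,.18]))
E
```

```text
[0.55876457 0.06065699 0.16700714] [-1.79843329e+02 -4.11425303e-02 -8.51970929e+01] [-0.03741752 -0.0244905  -0.01295281]
```

Call:
send_rows --deltas '[[[-0.013,-0.008,-0.01],-3],[[-0.028,-0.018,-0.01],-6],[[-0.036,-0.024,-0.01],-9],[[-0.036,-0.024,-0.01],-9],[[-0.036,-0.024,-0.01],-9],[[-0.036,-0.024,-0.01],-9],[[-0.036,-0.024,-0.01],-9]]'

```text
time_s: 12.55
tool_pos: [0.5785, 0.0964, 0.1739]
tool_rot: [180.0, -0.1, -76.5]
force: [0.1, 0.4, -1.6]
grip_width: 0.0359
```

```bash
python3 - <<'E'
from h import *
o=get_obs();w=calibration('wrist');im=read_camera('wrist');cv2.imwrite('pics/w5.png',im[:,:,::-1])
print(o['tool_pos'],o['tool_rot'],o['qpos'],o['time_s'])
E
```

```text
[0.57854076 0.09639434 0.17389413] [ 1.79954669e+02 -5.76985336e-02 -7.64721539e+01] [ 21.73399072  16.37085156 -39.95658966  95.05893022  10.9917745
  72.60551923 -96.86415235] 12.55
```

View pics/w5.png

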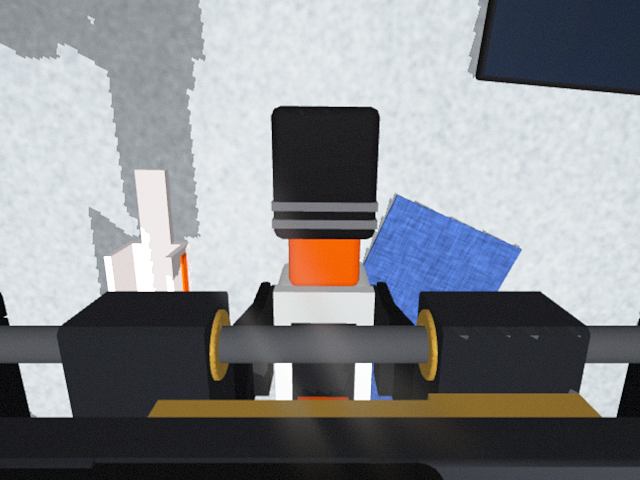

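Only the tongue (end edge at (135–165,170)) and the cheek fronts (~row 245) are visible here. I'll move 90 mm outward to see the whole dock.

Call:
send_rows --deltas '[[[0,-0.012,-0.005],0],[[0,-0.035,-0.01],0],[[0,-0.06,-0.02],0],[[0,-0.08,-0.03],0],[[0,-0.09,-0.03],0],[[0,-0.09,-0.03],0],[[0,-0.09,-0.03],0],[[0,-0.09,-0.03],0]]'

```text
time_s: 13.27
tool_pos: [0.6653, 0.1184, 0.2033]
tool_rot: [179.9, -0.0, -76.4]
force: [-0.2, 0.3, -1.8]
grip_width: 0.0358
```

```bash
python3 - <<'E'
from h import *
import pickle
o=get_obs();w=calibration('wrist');im=read_camera('wrist');cv2.imwrite('pics/w6.png',im[:,:,::-1]);cv2.imwrite('pics/w6c.png',cv2.resize(im[150:330,50:300,::-1],None,fx=3,fy=3,interpolation=cv2.INTER_CUBIC))
pickle.dump((o,w),open('w6.pkl','wb'))
print(o['tool_pos'],o['tool_rot'],o['qpos'],o['time_s'])
E
```

```text
[0.66532886 0.11842337 0.20328048] [ 1.79887493e+02 -2.23812878e-02 -7.63640439e+01] [ 15.19475104  26.65876493 -38.41287513  79.36370279  16.46861066
  79.71177675 -99.54846422] 13.2667
```

View pics/w6c.png

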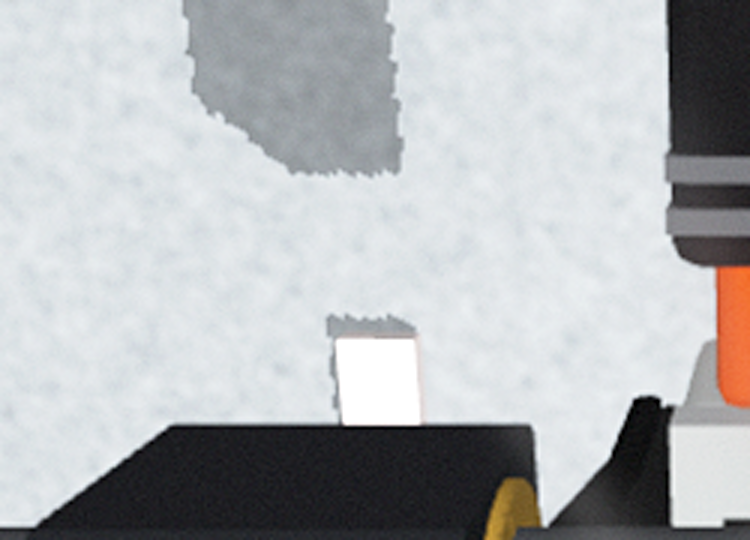

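I moved the wrong way: image up is nose-ward, so the dock dropped lower in the image. Moving back inward 190 mm.

Call:
send_rows --deltas '[[[0,0.012,0],0],[[0,0.035,0],0],[[0,0.062,0],0],[[0,0.09,0],0],[[0,0.12,0],0],[[0,0.15,0],0],[[0,0.175,0],0],[[0,0.188,0],0],[[0,0.19,0],0],[[0,0.19,0],0]]'

```text
time_s: 14.15
tool_pos: [0.4811, 0.0735, 0.2042]
tool_rot: [-180.0, -0.1, -76.4]
force: [0.5, 0.2, -3.0]
grip_width: 0.0359
```

```bash
python3 - <<'E'
from h import *
import pickle
o=get_obs();w=calibration('wrist');im=read_camera('wrist');cv2.imwrite('pics/w7.png',im[:,:,::-1]);cv2.imwrite('pics/w7c.png',cv2.resize(im[80:300,50:290,::-1],None,fx=2.7,fy=2.7,interpolation=cv2.INTER_CUBIC))
pickle.dump((o,w),open('w7.pkl','wb'))
print(o['tool_pos'],o['tool_rot'],o['qpos'],o['time_s'])
E
```

```text
[0.48105241 0.07353786 0.20421439] [-1.79957610e+02 -1.40552412e-01 -7.63985006e+01] [ 29.11448237   0.56226597 -40.83726528 105.90956112   0.52819755
  73.61871827 -88.26847852] 14.15
```

View pics/w7c.png

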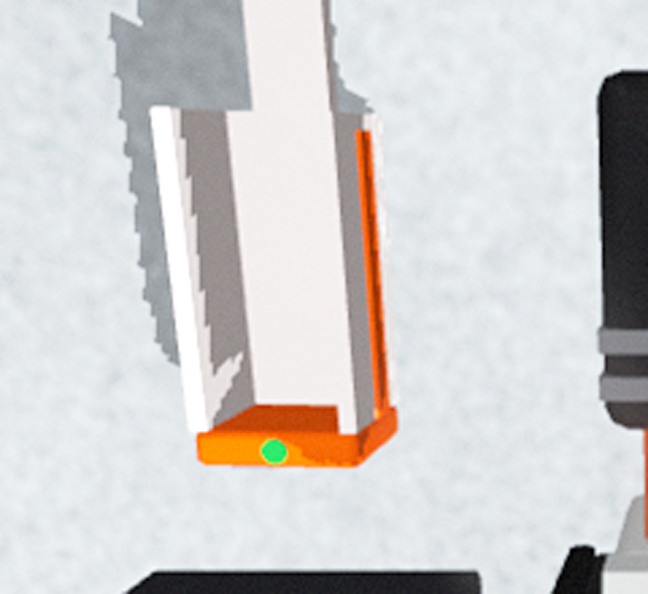

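The dock is clearly visible (full image = crop/2.7 + (50,80)). The left cheek's top strip runs from (106–116,120) to (120–128,239). The orange stop's top spans columns 123–182 at rows 240–252. The right cheek's outer top edge is near (173,121) to (182,240).

```bash
python3 - <<'E'
from h import *
im=cv2.imread('pics/w7.png')[:,:,::-1]
for r in(140,170,200,225):print(r,[(100+i,*(im[r,100+i].tolist())) for i in range(0,95) if np.abs(im[r,100+i].astype(int)-im[r,101+i]).max()>8])
print([im[r,145].tolist() for r in range(226,258)])
E
```

```text
140 [(107, 159, 166, 169), (114, 255, 255, 255), (115, 245, 241, 240), (117, 230, 226, 225), (118, 215, 206, 208), (119, 141, 137, 133), (134, 146, 140, 140), (135, 197, 188, 188), (173, 241, 236, 235), (174, 205, 198, 195), (181, 158, 145, 143), (182, 224, 133, 105), (183, 251, 103, 0), (184, 222, 82, 3), (185, 147, 46, 6), (186, 205, 74, 10), (187, 239, 110, 43), (188, 234, 190, 175), (191, 245, 242, 241)]
170 [(100, 232, 237, 239), (101, 216, 222, 227), (110, 157, 164, 168), (111, 211, 212, 214), (118, 254, 252, 253), (121, 236, 231, 230), (122, 213, 206, 206), (137, 150, 139, 140), (138, 195, 187, 185), (175, 247, 243, 243), (176, 236, 227, 228), (179, 151, 144, 141), (182, 154, 148, 150), (183, 144, 144, 145), (184, 214, 130, 118), (185, 253, 102, 0), (186, 232, 86, 7), (187, 148, 52, 14), (188, 202, 70, 8), (189, 240, 100, 18), (190, 234, 177, 155), (194, 236, 238, 240)]
200 [(106, 223, 229, 233), (107, 207, 214, 216), (114, 152, 159, 164), (121, 255, 255, 255), (122, 242, 236, 236), (124, 235, 230, 230), (125, 211, 202, 202), (126, 164, 156, 157), (127, 189, 181, 178), (140, 1
[... 433 characters left out ...]
0, 236, 230, 231), (181, 173, 166, 164), (187, 155, 153, 155), (188, 213, 134, 120), (189, 252, 106, 23), (190, 222, 85, 27), (191, 149, 57, 25), (192, 200, 73, 22), (193, 240, 128, 70), (194, 234, 198, 178)]
[[248, 244, 244], [248, 245, 245], [245, 246, 247], [225, 188, 185], [193, 59, 0], [194, 68, 13], [196, 72, 9], [195, 71, 9], [193, 69, 2], [193, 69, 0], [199, 75, 13], [193, 67, 5], [191, 68, 6], [210, 73, 6], [245, 97, 2], [255, 120, 0], [255, 138, 0], [255, 148, 0], [255, 147, 0], [255, 150, 0], [255, 150, 0], [255, 150, 0], [255, 150, 0], [255, 153, 0], [255, 149, 0], [255, 144, 0], [255, 166, 132], [211, 218, 223], [224, 231, 235], [228, 232, 234], [227, 231, 233], [227, 230, 233]]
```

```bash
python3 - <<'E'
from h import *
import pickle
o,w=pickle.load(open('w7.pkl','rb'))
r=np.array([140,170,200,225])+.5
f=lambda c:line(ray(w,np.c_[c,r],.044))
(a,u),(a2,u2),(b,v)=f([107.8,111,114.6,117.7]),f([114.8,118.7,121.8,124.8]),f([174.5,176.9,179,181])
an=lambda u:np.arctan2(u[1],u[0])
print(np.degrees([an(u),an(u2),an(v)]))
yaw=np.mean([an(u),an(u2),an(v)]);d=np.array([np.cos(yaw),np.sin(yaw)]);n=np.array([-d[1],d[0]])
print('outer w',(a-b)@n,'cheek',(a-a2)@n)
s=ray(w,(145.5,239.5),.044)[0,:2];bk=ray(w,(145.5,252.4),.044)[0,:2]
print('stop thick',(s-bk)@d)
mid=((a+b)/2@n+(a2@n-.0205))/2
home=d*(s@d+.095)+n*mid;print('home',home,'yaw',np.degrees(yaw))
# top cam check
c=calibration('top');print(proj(c,[[*(home-.107*d),.044],[*(home+.062*d),.008]]))
# wand in-gripper yaw offset: mat yaw -9.32 with tool -99.3
t=home+.006*d+.0343*d;print('tool target',t);o=get_obs();print(delta(o,[*t,.10]),o['tool_rot'])
E
```

```text
[12.187912 12.423681 12.344685]
outer w 0.052001692 cheek 0.0057938304
stop thick 0.011237218810021913
home [0.52567005 0.22846945] yaw 12.318759
[[251.35265033 313.81219663]
 [242.40801683 253.1657197 ]]
tool target [0.56504217 0.23706746]
[-0.13913951 -0.11906452  0.10425056] [-1.79923742e+02 -8.56999713e-02 -7.63740937e+01]
```

Call:
send_rows --deltas '[[[-0.01,-0.008,0],0.5],[[-0.028,-0.024,0],1],[[-0.05,-0.043,0.005],1.3],[[-0.072,-0.062,0.015],1.3],[[-0.095,-0.081,0.03],1.3],[[-0.115,-0.098,0.05],1.3],[[-0.13,-0.111,0.07],1.3],[[-0.137,-0.117,0.09],1.3],[[-0.139,-0.119,0.1],1.3],[[-0.139,-0.119,0.104],1.3]]'

```text
time_s: 15.03
tool_pos: [0.5637, 0.2379, 0.0971]
tool_rot: [179.7, 0.1, -77.6]
force: [0.3, -0.3, -1.1]
grip_width: 0.0363
```

Call:
send_rows --deltas '[[[0,0,0],0],[[0,0,0],0],[[0,0,0],0],[[0,0,0],0]]'

```text
time_s: 15.37
tool_pos: [0.5655, 0.2368, 0.1014]
tool_rot: [-179.9, -0.0, -77.7]
force: [0.2, 0.6, -2.8]
grip_width: 0.0356
```

```bash
python3 - <<'E'
from h import *
o=get_obs();print(o['tool_pos'],o['tool_rot'],o['qpos'],delta(o,[.56504,.23707,.06]))
E
```

```text
[0.56546143 0.23678553 0.1013867 ] [-1.79865416e+02 -3.33873744e-02 -7.77108814e+01] [   9.82741522   24.74747297  -43.77663395   95.77582859   18.44836815
   66.80767157 -116.36178403] [-0.00039177  0.00044844  0.04138554]
```

Call:
send_rows --deltas '[[[0,0,0.01],0],[[0,0,0.025],0],[[0,0,0.04],0],[[0,0,0.05],0],[[0,0,0.058],0],[[0,0,0.064],0],[[0,0,0.068],0],[[0,0,0.07],0],[[0,0,0.07],0]]'

```text
time_s: 16.12
tool_pos: [0.5645, 0.2375, 0.0297]
tool_rot: [180.0, 0.0, -77.6]
force: [-0.6, -0.6, -3.0]
grip_width: 0.0359
```

Call:
send_rows --deltas '[[[0,0,0.003],0],[[0,0,0.006],0],[[0,0,0.009],0],[[0,0,0.012],0],[[0,0,0.014],0],[[0,0,0.015],0],[[0,0,0.0155],0],[[0,0,0.0155],0]]'

```text
time_s: 16.78
tool_pos: [0.5645, 0.2374, 0.0143]
tool_rot: [180.0, -0.0, -77.6]
force: [0.1, -0.5, -2.6]
grip_width: 0.0359
```

Call:
send_rows --deltas '[[[0,0,0.0005],0],[[0,0,0.001],0],[[0,0,0.0013],0],[[0,0,0.0013],0]]'

```text
time_s: 17.12
tool_pos: [0.5647, 0.2375, 0.0139]
tool_rot: [-180.0, -0.0, -77.6]
force: [-2.3, -0.6, 4.2]
grip_width: 0.0361
```

Resting on the dock floor. Release and go up.

Call:
send_rows --deltas '[[[0,0,0],0],[[0,0,0],0],[[0,0,0],0],[[0,0,0],0],[[0,0,0],0],[[0,0,0],0],[[0,0,0],0],[[0,0,0],0],[[0,0,0],0]]' --jaw 100

```text
time_s: 17.87
tool_pos: [0.5645, 0.2374, 0.0131]
tool_rot: [180.0, -0.0, -77.6]
force: [0.1, 0.1, 0.2]
grip_width: 0.0844
```

Call:
send_rows --deltas '[[[0,0,-0.01],0],[[0,0,-0.03],0],[[0,0,-0.06],0],[[0,0,-0.09],0],[[0,0,-0.12],0],[[0,0.01,-0.145],0],[[0,0.02,-0.16],0],[[0,0.025,-0.17],0],[[0,0.025,-0.17],0],[[0,0.025,-0.17],0]]'

```text
time_s: 18.7
tool_pos: [0.5404, 0.2318, 0.1834]
tool_rot: [-179.9, -0.0, -77.6]
force: [-0.9, -0.2, -0.5]
grip_width: 0.0873
```

```bash
python3 - <<'E'
from h import *
import pickle
o=get_obs();w=calibration('wrist');im=read_camera('wrist');cv2.imwrite('pics/w8.png',im[:,:,::-1])
pickle.dump((o,w),open('w8.pkl','wb'))
print(o['tool_pos'],o['tool_rot'],o['qpos'],o['time_s'])
E
```

```text
[0.54036802 0.23181055 0.18336376] [-1.79939838e+02 -4.13206484e-02 -7.76447431e+01] [  12.97881481   17.5148509   -46.37564      94.10028632   13.16181282
   73.98174747 -113.36465686] 18.7
```

View pics/w8.png

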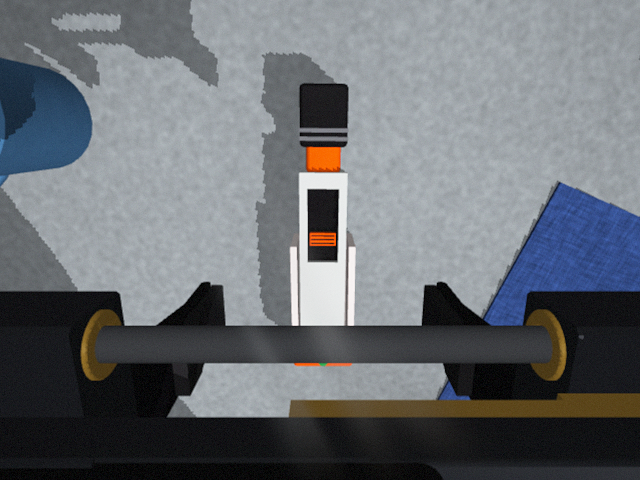

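The wand sits between the cheeks: the body is at columns 299–347, its nose edge at row 173, the cap end at row 84, the switch at row 240 and the slot at rows 189–261.

```bash
cat >> h.py <<'E'
HOME=np.array([.52567,.22847]);YAW=np.radians(12.32)
D=np.array([np.cos(YAW),np.sin(YAW)]);N=np.array([-D[1],D[0]])
def dk(P): P=np.asarray(P)[...,:2]-HOME; return np.stack([P@D,P@N],-1).round(4)
E
python3 - <<'E'
from h import *
import pickle
o,w=pickle.load(open('w8.pkl','rb'))
im=cv2.imread('pics/w8.png')[:,:,::-1]
q=lambda p,z=.044:dk(ray(w,p,z)[0])
print('nose',q((323,173)),'slot',q((323,189.5)),q((323,261.5)),'switch',q((323,240)),'cap end',q((323,84),.0435),'cap inner',q((323,147),.0435))
print('cheek front',q((294,247)),q((351,247)))
t=HOME+.150*D;print(np.hypot(*t),delta(get_obs(),[*t,.15]))
E
```

```text
nose [ 0.0569 -0.0004] slot [ 0.0446 -0.0004] [-0.0124 -0.0004] switch [ 0.0053 -0.0004] cap end [ 0.1188 -0.0003] cap inner [ 0.0757 -0.0003]
cheek front [-0.0004  0.0223] [-0.0004 -0.0223]
0.7209171301816011 [-1.01354111e-04 -1.35295825e-01  3.22763467e-02]
```

Call:
send_rows --deltas '[[[0,-0.012,0],0],[[0,-0.035,0],0],[[0,-0.06,0],0],[[0,-0.09,0.01],0],[[0,-0.115,0.03],0],[[0,-0.132,0.05],0],[[0,-0.14,0.07],0],[[0,-0.14,0.09],0],[[0,-0.14,0.1],0],[[0,-0.14,0.1],0]]' --jaw 0

```text
time_s: 19.58
tool_pos: [0.6744, 0.2607, 0.0777]
tool_rot: [179.5, -0.1, -77.6]
force: [-0.6, -0.3, -0.5]
grip_width: 0.0283
```

Call:
send_rows --deltas '[[[0,0,0],0],[[0,0,0],0],[[0,0,0.01],0],[[0,0,0.03],0],[[0,0,0.05],0],[[0,0,0.06],0],[[0,0,0.066],0],[[0,0,0.07],0],[[0,0,0.07],0],[[0,0,0.07],0]]'

```text
time_s: 20.42
tool_pos: [0.6774, 0.2624, 0.014]
tool_rot: [-179.9, 0.0, -77.6]
force: [0.1, 0.5, -0.5]
grip_width: 0.0006
```

```bash
python3 - <<'E'
from h import *
o=get_obs();print(dk(o['tool_pos']),o['tool_pos'],o['tool_rot'],o['force'],o['grip_width'])
E
```

```text
[0.1555 0.0007] [0.67741899 0.26235897 0.0140432 ] [-1.79923751e+02  1.31093346e-02 -7.76349779e+01] [ 0.06873534  0.51913001 -0.53637991] 0.0005910549569942446
```

Call:
send_rows --deltas '[[[0,0.008,0],0],[[0,0.016,0],0],[[0,0.022,0],0],[[0,0.025,0],0],[[0,0.027,0],0],[[0,0.029,0],0],[[0,0.031,0],0],[[0,0.033,0],0],[[0,0.033,0],0]]'

```text
time_s: 21.17
tool_pos: [0.6474, 0.2556, 0.0143]
tool_rot: [-179.6, 0.1, -77.7]
force: [5.5, 2.0, -1.0]
grip_width: 0.0002
```

Call:
send_rows --deltas '[[[0,0.0015,0],0],[[0,0.003,0],0],[[0,0.0045,0],0],[[0,0.006,0],0],[[0,0.0075,0],0],[[0,0.009,0],0],[[0,0.0105,0],0],[[0,0.012,0],0],[[0,0.012,0],0]]'

```text
time_s: 21.92
tool_pos: [0.6359, 0.2531, 0.0143]
tool_rot: [-179.6, 0.1, -77.7]
force: [6.1, 2.7, -1.1]
grip_width: 0.0003
```

```bash
python3 - <<'E'
from h import *
o=get_obs();print(dk(o['tool_pos']),o['tool_pos'],o['tool_rot'],o['force'],o['grip_width'])
E
```

```text
[0.1129 0.0005] [0.63586613 0.25309498 0.01433147] [-1.79625655e+02  7.04456833e-02 -7.76774364e+01] [ 6.13782737  2.72990478 -1.08887354] 0.0002856733815757989
```

Call:
send_rows --deltas '[[[0,0.0015,0],0],[[0,0.003,0],0],[[0,0.0045,0],0],[[0,0.006,0],0],[[0,0.007,0],0],[[0,0.008,0],0],[[0,0.008,0],0]]'

```text
time_s: 22.5
tool_pos: [0.6322, 0.2523, 0.016]
tool_rot: [-179.1, 0.2, -77.7]
force: [14.0, 4.2, -1.1]
grip_width: 0.0005
```

Call:
send_rows --deltas '[[[0,0.0015,0],0],[[0,0.003,0],0],[[0,0.0045,0],0],[[0,0.0045,0],0],[[0,0.0045,0],0]]'

```text
time_s: 22.92
tool_pos: [0.6322, 0.2522, 0.0179]
tool_rot: [-178.6, 0.2, -77.8]
force: [20.3, 6.5, -2.3]
grip_width: 0.0003
```

```bash
python3 - <<'E'
from h import *
o=get_obs();print(dk(o['tool_pos']),o['tool_pos'],o['tool_rot'],o['force'],o['grip_width'])
E
```

```text
[0.1092 0.0004] [0.63224759 0.25216812 0.01790545] [-178.60236468    0.23286125  -77.76879937] [20.26383031  6.50091035 -2.30104578] 0.0002570268724540477
```

Hard stop at 21 N with no further motion. Back off, rise and check.

Call:
send_rows --deltas '[[[0,-0.005,0],0],[[0,-0.015,0],0],[[0,-0.03,0],0],[[0,-0.03,-0.015],0],[[0,-0.03,-0.04],0],[[0,-0.025,-0.075],0],[[0,-0.01,-0.11],0],[[0,0.015,-0.14],0],[[0,0.045,-0.15],0],[[0,0.07,-0.15],0]]'

```text
time_s: 23.75
tool_pos: [0.5517, 0.2362, 0.1674]
tool_rot: [-179.7, 0.0, -77.6]
force: [-0.7, 0.2, -0.3]
grip_width: 0.0005
```

Call:
send_rows --deltas '[[[0,0.012,0],0],[[0,0.015,0],0],[[0,0.015,0],0],[[0,0.015,0],0]]'

```text
time_s: 24.08
tool_pos: [0.5383, 0.2313, 0.1635]
tool_rot: [-180.0, -0.0, -77.7]
force: [-0.4, 1.2, -0.2]
grip_width: 0.0
```

```bash
python3 - <<'E'
from h import *
import pickle
o=get_obs();w=calibration('wrist');im=read_camera('wrist');cv2.imwrite('pics/w9.png',im[:,:,::-1]);cv2.imwrite('pics/w9c.png',cv2.resize(im[60:330,230:430,::-1],None,fx=2.2,fy=2.2,interpolation=cv2.INTER_CUBIC))
pickle.dump((o,w),open('w9.pkl','wb'))
print(dk(o['tool_pos']),o['tool_pos'],o['tool_rot'],o['time_s'])
E
```

```text
[0.0129 0.    ] [0.53827467 0.2312575  0.16351347] [-1.79950954e+02 -2.38612707e-02 -7.76652392e+01] 24.0833
```

View pics/w9c.png

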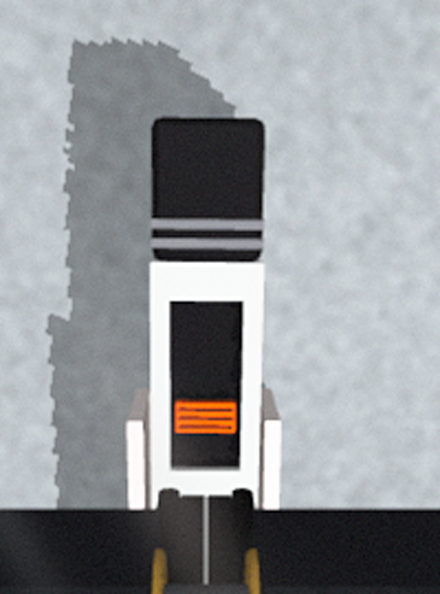

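The cap is fully home, with no orange visible: the body's nose edge is at (324,179), directly below the cap. The switch is at (323.6,249.5) and the slot's tail end at row 272.7.

```bash
python3 - <<'E'
from h import *
import pickle
o,w=pickle.load(open('w9.pkl','rb'))
q=lambda p,z=.044:dk(ray(w,p,z)[0])
print('nose',q((324,179)),'slot',q((324,196.8)),q((323,273)),'switch',q((323.6,249.7)),'cap end',q((324,113.5),.0435))
t=HOME+.024*D-.0335*N;print(dk(t),delta(get_obs(),[*t,.08]),get_obs()['tool_rot'])
E
```

```text
nose [ 0.0526 -0.0011] slot [ 0.0401 -0.0012] [-0.0169 -0.0005] switch [ 0.0012 -0.0009] cap end [ 0.0961 -0.0011]
[ 0.024  -0.0335] [ 0.03362506 -0.01085736  0.08322992] [-1.79977946e+02  1.10753228e-02 -7.76751179e+01]
```

Call:
send_rows --deltas '[[[0.01,-0.004,0],0],[[0.025,-0.008,0],0],[[0.034,-0.011,0.02],0],[[0.034,-0.011,0.045],0],[[0.034,-0.011,0.065],0],[[0.034,-0.011,0.08],0],[[0.034,-0.011,0.09],0],[[0.034,-0.011,0.095],0],[[0.034,-0.011,0.095],0],[[0.034,-0.011,0.095],0]]' --jaw 60

```text
time_s: 24.97
tool_pos: [0.5563, 0.2008, 0.0685]
tool_rot: [-180.0, 0.0, -77.6]
force: [0.2, 0.4, 0.3]
grip_width: 0.0509
```

```bash
python3 - <<'E'
from h import *
import pickle
o=get_obs();w=calibration('wrist');im=read_camera('wrist');cv2.imwrite('pics/w10.png',im[:,:,::-1])
pickle.dump((o,w),open('w10.pkl','wb'))
print(dk(o['tool_pos']),o['tool_pos'],o['tool_rot'],o['grip_width'],o['time_s'])
E
```

```text
[ 0.024  -0.0335] [0.55630943 0.20082361 0.06848879] [-1.79973648e+02  2.05279423e-02 -7.76401044e+01] 0.0508771787578728 24.9667
```

View pics/w10.png

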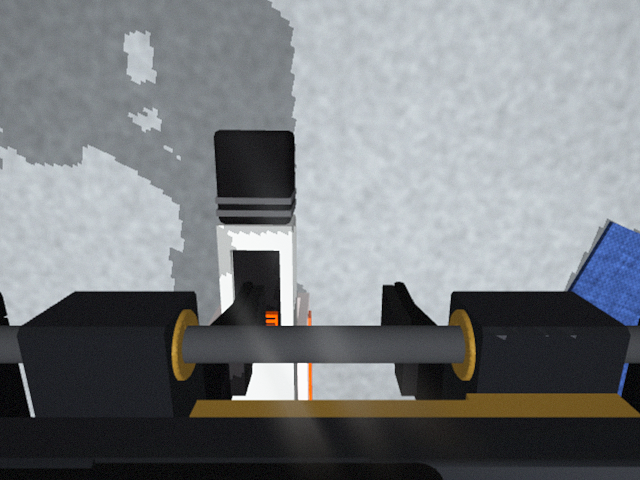

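```bash
python3 - <<'E'
from h import *
import pickle
from scipy.spatial.transform import Rotation as Ro
o,w=pickle.load(open('w10.pkl','rb'))
R=Ro.from_euler('xyz',o['tool_rot'],degrees=True).as_matrix()
for p in [(-.0255,0,0),(-.0255,-.0095,0),(-.0255,-.013,0),(-.0405,-.013,0),(-.0255,-.0095,-.019),(-.0255,-.0095,-.04),(-.0405,-.0095,-.04)]:
    print(p,proj(w,o['tool_pos']+R@np.array(p)).round())
E
```

```text
(-0.0255, 0, 0) [[264. 302.]]
(-0.0255, -0.0095, 0) [[263. 282.]]
(-0.0255, -0.013, 0) [[262. 274.]]
(-0.0405, -0.013, 0) [[227. 274.]]
(-0.0255, -0.0095, -0.019) [[256. 300.]]
(-0.0255, -0.0095, -0.04) [[245. 326.]]
(-0.0405, -0.0095, -0.04) [[201. 326.]]
```

The wrist view shows the left fingertip at (242–264,282), over the slot (columns 232–280), with the switch behind it at (272,318). Centre it by 2 mm and descend.

Call:
send_rows --deltas '[[[-0.001,0,0.005],0],[[-0.002,0,0.012],0],[[-0.002,0,0.018],0],[[-0.002,0,0.022],0],[[-0.002,0,0.025],0],[[-0.002,0,0.027],0],[[-0.002,0,0.027],0],[[-0.002,0,0.027],0]]'

```text
time_s: 25.68
tool_pos: [0.5553, 0.2026, 0.041]
tool_rot: [180.0, -0.0, -77.6]
force: [0.7, -0.1, 0.4]
grip_width: 0.0519
```

Call:
send_rows --deltas '[[[0,0.003,0],0],[[0,0.006,0],0],[[0,0.008,0],0],[[0,0.01,0],0],[[0,0.012,0],0],[[0,0.014,0],0],[[0,0.016,0],0],[[0,0.018,0],0],[[0,0.018,0],0]]'

```text
time_s: 26.43
tool_pos: [0.5374, 0.1987, 0.0412]
tool_rot: [180.0, -0.0, -77.6]
force: [0.7, -0.2, -0.8]
grip_width: 0.0522
```

Call:
send_rows --deltas '[[[0,0.0015,0],0],[[0,0.003,0],0],[[0,0.004,0],0],[[0,0.005,0],0],[[0,0.005,0],0]]'

```text
time_s: 26.85
tool_pos: [0.5361, 0.1988, 0.0422]
tool_rot: [-179.6, 0.1, -77.7]
force: [7.9, 3.2, -2.4]
grip_width: 0.0524
```

Call:
send_rows --deltas '[[[0,0.001,0],0],[[0,0.002,0],0],[[0,0.002,0],0]]'

```text
time_s: 27.1
tool_pos: [0.5357, 0.1988, 0.0429]
tool_rot: [-179.4, 0.1, -77.7]
force: [10.5, 4.1, -2.9]
grip_width: 0.0521
```

Call:
send_rows --deltas '[[[0,-0.005,0],0],[[0,-0.012,0],0],[[0,-0.012,0],0],[[0,-0.012,-0.01],0],[[0,-0.012,-0.03],0],[[0,-0.012,-0.06],0],[[-0.01,-0.012,-0.09],0],[[-0.025,-0.012,-0.11],0],[[-0.03,-0.012,-0.12],0],[[-0.03,-0.012,-0.12],0]]'

```text
time_s: 27.93
tool_pos: [0.5362, 0.2317, 0.1639]
tool_rot: [-179.8, 0.0, -77.4]
force: [0.5, 0.1, -0.8]
grip_width: 0.0524
```

```bash
python3 - <<'E'
from h import *
import pickle
o=get_obs();w=calibration('wrist');im=read_camera('wrist');cv2.imwrite('pics/w11.png',im[:,:,::-1]);cv2.imwrite('pics/w11c.png',cv2.resize(im[60:330,230:430,::-1],None,fx=2.2,fy=2.2,interpolation=cv2.INTER_CUBIC))
pickle.dump((o,w),open('w11.pkl','wb'))
print(dk(o['tool_pos']),o['tool_pos'],o['tool_rot'],o['force'],o['time_s'])
E
```

```text
[0.011  0.0009] [0.53622898 0.23172141 0.16391692] [-1.79777413e+02  4.25726049e-02 -7.74415709e+01] [ 0.48599569  0.11876491 -0.83640199] 27.9333
```

View pics/w11c.png

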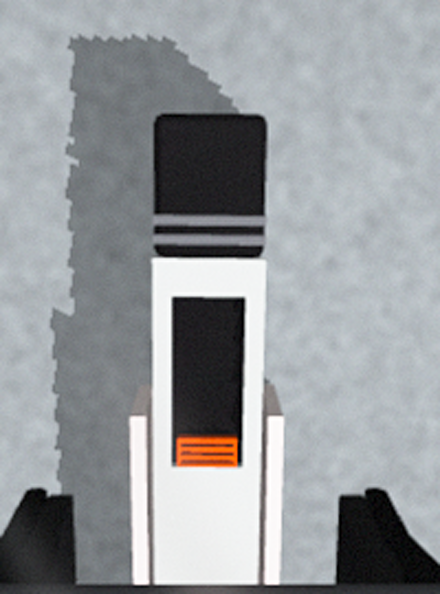

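The switch is now flush with the tail end of the slot (crop rows 436–466), and the cap is still home. I'll do a numeric check, then hand in.

```bash
python3 - <<'E'
from h import *
import pickle
o,w=pickle.load(open('w11.pkl','rb'))
q=lambda p,z=.044:dk(ray(w,p,z)[0])
print('nose',q((325,177.5)),'slot tail',q((325,271.8)),'switch',q((324,264.8)),'cap end',q((325,112),.0435))
print(sign_off())
E
```

```text
nose [ 0.0521 -0.0006] slot tail [-0.0176 -0.001 ] switch [-0.0121 -0.0002] cap end [ 0.0956 -0.0004]
the job is handed in; nothing more can be done
None
```

The scanner is in the charging dock with its tail against the stop, the cap fully home and the power switch off. I handed the job in at about 28 s of robot time.

- **Moving it:** I lifted it out of the pocket by the bare tail and laid it switch side up about 2 mm from the mat's measured centre. After letting go, I regripped it by the nose half and set it in the dock.
- **Cap:** I pushed it with shut fingers until nothing moved any further at about 21 N. The next picture showed no orange gap.
- **Switch:** Only after that did I slide it towards the tail with one fingertip, until it stopped hard at about 11 N.

The last wrist picture, measured from the docked centre, gave:

| Feature | Measured (mm) | Expected (mm) |
|---|---|---|
| Nose end of the grey body | 52.1 | 52 |
| Cap face | 95.6 | 96 |
| Switch centre | -12.1 | -13 |

The switch is about 1 mm off its nominal position, but the picture shows it flush with the tail end of the slot. In both pushes the gripper stopped 2–3 mm short of where a 19 mm fingertip should have, so I went by the pictures. The tape roll, mug, phone and pink look-alike were never touched. One look at the dock went the wrong way and cost a picture, and I viewed 12 in all, two over the budget.

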